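Load the grinding cup on the tablet mill and hold it pressed to run

TASK

The tablet mill runs only while its cup is pressed down. Pick up the closed grinding cup, set the keyed shaft under it into the mill's hub, turn the cup until its two keys slip into the keyways, and keep pushing until the cup is fully home and the spring ring round the hub is pressed right down. Finish while still gripping the cup and holding it pressed down there - do not let go - and leave the bottle, jar, carton and beaker standing where they are.

Things in the scene. Friction and masses are not known exactly. Their poses are not given: they have to be found in the camera images.
- cup_mid (a point): loose closed grinding cup, 96 mm tall, 0.25 kg, standing upright on a ribbed black collar; point on its axis half-way up, z up the axis. 56 mm diameter all the way: black collar 0-37 mm above its lower edge, plain steel body 37-85 mm (grip here), white cap 85-92 mm with a grey rib 46 by 8 by 4 mm across it. Keys and thumb lugs lie at +x and -x, the rib along x; half a turn makes no difference
- cup_foot (a point): point on the cup's axis at its lower edge, 48 mm below cup_mid, same axes. Up to 31 mm the collar is a hollow skirt, 48 mm inside diameter. In it the keyed shaft, fixed to the cup, points down: 16 mm diameter, tapered tip 4 mm above the lower edge. It has two opposite keys along +x and -x, 6 mm wide, out to 14 mm from the axis, lower ends 12 mm above the lower edge (lead-in 3 mm wide, 2 mm high)
- cup_lug (a point): outer face of one of the two thumb lugs on the collar, at +x, 37 mm from the axis, 15 mm above the lower edge (the other is opposite, at -x). Lugs are 10 mm wide, 8 to 22 mm above the lower edge, and stand exactly over the keys; lugs and cap rib show where the hidden keys are
- hub_mouth (a point): centre of the hub's top face, 126 mm above the table, z up. Aluminium boss, 40 mm diameter, 26 mm high, fixed (does not turn), with an 18 mm bore right through and two opposite keyways 8.5 mm wide, out to 15.5 mm from the axis, along +x and -x. The cup's skirt goes outside it. Cup's edge below this point: 12 mm with keys standing on the face, 18 mm at first touch of the ring, 24 mm fully home
- mill: tablet mill, fixed to the table: white housing 190 by 150 mm with a round steel deck 100 mm above the table; origin on the table, on the hub's axis, z up. Display panel faces -x (105 mm from the axis), cooling slots +x (85 mm). The hub stands in the middle of the deck, its keyways along x
- run_ring (a joint): travel in m of the mill's black spring ring round the hub (46 mm inside, 60 mm outside diameter), pressed straight down by the cup's lower edge: 0 when up, 0.006 fully down on its stop. Its spring pushes back with 6 N at the start and 12 N fully down and lifts the cup again if let go
- syrup_mid (a point): middle of an amber bottle, 58 mm diameter, 125 mm tall; leave it alone
- pill_jar_mid (a point): middle of a white jar, 56 mm diameter, 80 mm tall; leave it alone
- carton_mid (a point): middle of a medicine carton, 50 by 110 by 45 mm; leave it alone
- beaker_mid (a point): middle of a plain open steel beaker without collar, 54 mm diameter, 85 mm tall; leave it alone

How it is judged:
On the way, in this order (a step that is already met when the one before it is completed fails the run):
1. the cup is lifted clear of the table in the gripper (height (world z) of cup_foot above 0.03 m and contact force between cup and the fingers above 2 N), for 0.2 s.
2. the cup's keys have slipped into the keyways of the hub (z of cup_foot in the frame of hub_mouth below -0.016 m and horizontal distance between cup_foot and hub_mouth below 0.004 m and angle between the x axis of cup_mid and the x axis of hub_mouth, either way round below 0.2 rad and angle between the z axis of cup_mid and the z axis of hub_mouth, either way round below 0.1 rad), for 0.2 s.
At the end, for the whole second after the job is handed in: Gripped (over 5 N) and still through the last second: keys in the keyways, lower edge within 2 mm of fully home, within 4 mm of the hub axis, upright within 4.5 degrees, turned to the keyways within 11 degrees, ring pressed at least 4.5 of its 6 mm by the cup (over 5 N) (value of joint run_ring above 0.0045 m and z of cup_foot in the frame of hub_mouth below -0.022 m and horizontal distance between cup_foot and hub_mouth below 0.004 m and angle between the x axis of cup_mid and the x axis of hub_mouth, either way round below 0.2 rad and angle between the z axis of cup_mid and the z axis of hub_mouth, either way round below 0.08 rad and contact force between cup and run_ring above 5 N and contact force between cup and the fingers above 5 N and linear speed of cup below 0.02 m/s); the arm keeps its last pose, push and grip.
It fails at once if a bystander (bottle, jar, carton or beaker) is shifted by more than 30 mm or knocked over (distance of any of syrup_mid, pill_jar_mid, carton_mid, beaker_mid from where it was at the start of the episode above 0.03 m or angle between any of syrup_mid, pill_jar_mid, carton_mid, beaker_mid's own z axis and vertical above 0.6 rad).
It also fails if it takes over 45 s, if anything falls off the work surface, if the arm or the gripper's body presses on something with over 40 N, if the wrist force passes 120 N, or if a joint passes its speed limit or range.

ROBOT

A 6-joint arm with a two-finger parallel gripper is mounted at the origin on the work surface. World frame = base frame: x ahead of the robot, y to its left, z up, the work surface at z = 0. Lengths are in m, angles in rad, forces in N, time in s.
With the tool pointing down it reaches from about 0.25 to 0.725 m from the base axis. Payload 4 kg.
Tool frame: the origin (TCP) lies midway between the tips of the shut fingers; the grasp point (between the pads) lies 19 mm behind it; z points along the fingers, y is the line along which they close (so a half turn about z gives the same grasp; the last joint's range is limited). The gripper opens to 85 mm and grips with 20 to 120 N. Pads are 22 mm wide; open, the fingers measure 114 mm over their backs; the gripper's body (76 mm by 85 mm) begins 54 mm behind the grasp point. The pads swing forward as they close: fully open they stand 13 mm farther back than shut.
Start: joints at [1.24, 0.241, 0.005, 1.335, 0, 1.571], TCP at [0.162, 0.473, 0.201] pointing down, gripper open.
Joint ranges: [-2.72, 2.72], [-1.05, 1.87], [-1.09, 1.28], [-1.99, 2.15], [-1.42, 1.44], [-3.14, 3.14]. Speed limits (rad/s): [2.79, 2.79, 3.14, 3.14, 3.14, 3.14].

INTERFACE

Orientations are given as a unit quaternion [x, y, z, w].
In Python, from workcell import bot gives the robot as it stands.
- The arm moves only by the tool move_arm, never from a script. Its argument "motion" is a list of rows, each an object of numbers: "x", "y", "z": the shift along the tool's x, y, z in cm; "yaw": the turn about the tool's z in degrees. A call has 1 to 20 rows; each row is the pose to reach, as a shift and turn from the pose commanded when the call began, along the tool's axes at that moment; what a row does not reach only later rows make up. A row lasts 1/8 s, in which the tool goes at most 62.5 mm and 10.7 degrees, less where a joint would pass 70% of its speed; a pose out of reach is approached as far as the arm can. A call with a gripper value outside its range is refused whole. "gripper" is the opening, from -1 (shut) to 1 (fully open), set as the call begins (left out, the last holds). The fingers move at their own pace and stop on an object; the grip force is fixed at half the most. Time passes only in rows, so rows that repeat a pose let the fingers close. It gives the time, the measured TCP pose, the force, the opening and the grip force at its end, in the units of the state.
- bot.get_obs(): the state, without advancing time (a new reading comes with each control period).
- bot.camera(name): name is "scene" or "side" or "wrist"; returns the picture (480x640x3 uint8, blue, green, red); there is no depth.
- bot.camera_model(name): a dict with "K" (3x3 intrinsics, pixels), "world_from_camera" (4x4, takes a point from camera to world coordinates). Camera axes: x right, y down, z forward; pixel columns grow to the right and rows downward; lengths in m; the calibration is good to about 2 mm. A picture is of the moment at which its call begins: read the wrist's pose just before it. camera_model takes no time and is no camera call; for the wrist camera it gives the pose at the moment of the call.
- bot.job_done(): hands the job in; it is judged then, once.
Trained networks look in the newest picture that a camera, given by its name, has taken for a name from the list of things; names that differ only in an ending like _2 or _b are one class to them, and where a whole thing is asked for, a point or a joint stands for the part that bears it (a point fixed in the world has none). Each returns a list of dicts, best first, with "score" (0 to 1); they miss things now and then, are a little off and sometimes report something else, mostly with a low value. They report only what shows in the picture. A call takes as long as a camera call.
- bot.cut_out(camera, name): "mask" (480x640 bool, what is visible of it) and "centre" ([row, column] in pixels, amid what is visible of it).
The state is a dict: "clock": time; "joint_pos": joint angles; "joint_vel": joint speeds; "tau": joint torques, N m; "eef_pos": TCP position; "tool_rot": TCP orientation; "ft_force": force on the tool from outside, world axes, zero at the start; "ft_torque": the same for the moment, N m; "grip_width": finger opening in m; "grasp_force": force on a finger pad.
Only numpy, scipy, OpenCV 4.12 (cv2) and the standard library are available. Lean on these libraries where they do the work, as an engineer would, in place of code of your own. Each camera call takes 0.05 s, during which the arm holds its last target. There are 200 camera calls.

## Working session

There is one attempt and no reset: what is moved stays moved. The work goes in short steps, Python scripts to look and compute and a tool call to move; the robot and the scene stay as the last step left them, time stands still between calls to the robot, and variables do not carry over. Pictures are saved under pics/ and viewed, at most 10 in all, crops included, and the job is handed in when it is done.

Besides the shell and the picture viewer there is one more tool, called after "Call:" as name(argument=value, ...), one argument or row to a line, values as JSON. move_arm: Moves the arm, as the interface text tells. Its arguments: {"type":"object","properties":{"motion":{"type":"array"},"gripper":{"type":"number"}},"required":["motion"]}

```bash
mkdir -p pics
cat > h.py <<'E'
import numpy as np, cv2
from workcell import bot
def ray(cam,px):
    m=bot.camera_model(cam);K=np.array(m["K"]);T=np.array(m["world_from_camera"])
    d=T[:3,:3]@np.linalg.solve(K,[px[0],px[1],1.]);return T[:3,3],d
def atz(cam,px,z):
    o,d=ray(cam,px);return o+d*(z-o[2])/d[2]
def proj(cam,p):
    m=bot.camera_model(cam);K=np.array(m["K"]);T=np.linalg.inv(np.array(m["world_from_camera"]))
    q=K@(T[:3,:3]@np.array(p)+T[:3,3]);return q[:2]/q[2]
E
python3 - <<'E'
from h import *
np.set_printoptions(precision=3,suppress=True)
ims=[]
for c in("scene","side"):
    im=bot.camera(c);cv2.imwrite(f"pics/{c}0.png",im)
    print(c,np.array(bot.camera_model(c)["world_from_camera"])[:3,3])
    for n in("cup_mid","mill","beaker_mid","syrup_mid","pill_jar_mid","carton_mid","run_ring"):
        for r in bot.cut_out(c,n)[:2]:
            ys,xs=np.nonzero(r["mask"]);print(n,round(r["score"],2),np.round(r["centre"]),"x",xs.min(),xs.max(),"y",ys.min(),ys.max())
print(bot.get_obs())
E
```

```text
scene [1.166 0.033 0.502]
cup_mid 0.68 [217. 213.] x 194 230 y 190 244
mill 0.89 [234. 450.] x 402 495 y 188 281
beaker_mid 0.63 [285. 318.] x 301 336 y 256 316
syrup_mid 0.95 [220. 334.] x 318 350 y 180 248
pill_jar_mid 0.69 [220. 334.] x 318 349 y 181 248
pill_jar_mid 0.56 [321. 387.] x 364 404 y 289 353
carton_mid 0.59 [334. 234.] x 194 279 y 303 366
run_ring 0.76 [208. 449.] x 436 470 y 197 213
side [ 0.159 -0.849  0.699]
cup_mid 0.81 [364. 300.] x 285 325 y 329 399
mill 0.69 [229. 207.] x 156 261 y 189 272
beaker_mid 0.64 [259. 342.] x 326 353 y 236 286
syrup_mid 0.64 [283. 238.] x 224 259 y 244 314
pill_jar_mid 0.92 [222. 346.] x 330 355 y 208 244
carton_mid 0.77 [291. 412.] x 390 436 y 260 317
run_ring 0.54 [225. 347.] x 330 356 y 208 245
run_ring 0.49 [209. 210.] x 195 224 y 197 211
{'clock': 0.8, 'joint_pos': array([1.24 , 0.241, 0.005, 1.335, 0.   , 1.571]), 'joint_vel': array([ 0.001, -0.002, -0.   ,  0.   , -0.   ,  0.001]), 'tau': array([ -0.002, -37.215,  25.268,   0.001,  -0.   ,  -0.   ]), 'eef_pos': array([0.162, 0.473, 0.201]), 'tool_rot': array([ 0.165,  0.986,  0.   , -0.   ]), 'ft_force': array([ 0.056, -0.42 ,  0.176]), 'ft_torque': array([-0.003,  0.047,  0.027]), 'grasp_force': 0.0, 'grip_width': 0.08524713117662987}
```

View pics/scene0.png

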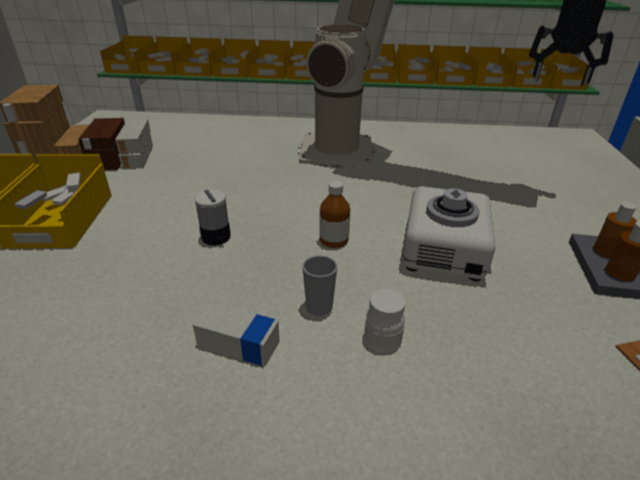

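View pics/side0.png

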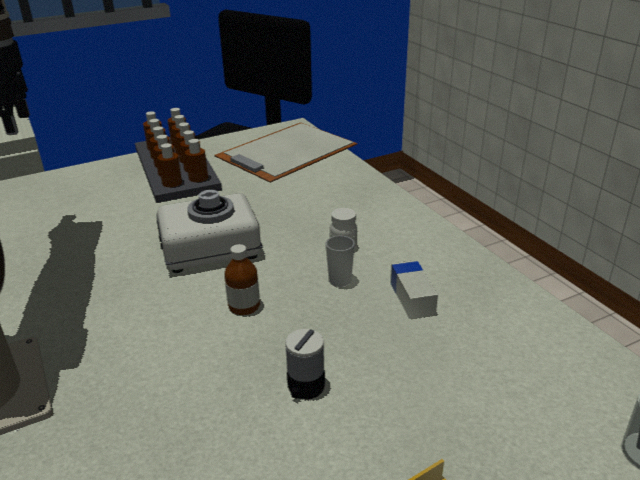

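The scene view shows the cup at (212,217), mill hub at (455,197), bottle (334,220), beaker (318,285), jar (385,320) and carton (234,340). The side view has the cup at (305,363), with its rib from about (298,348) to (313,333), and the hub at (208,200).

Run:
```python
from h import *
np.set_printoptions(precision=3,suppress=True)
def tri(a,b):
    A=np.zeros((3,3));v=np.zeros(3);R=[ray("scene",a),ray("side",b)]
    for o,d in R:
        d=d/np.linalg.norm(d);P=np.eye(3)-np.outer(d,d);A+=P;v+=P@o
    p=np.linalg.solve(A,v);return p,[np.linalg.norm(np.cross(p-o,d/np.linalg.norm(d))) for o,d in R]
print("cup",tri((213,217),(305,363)));print("hub",tri((455,191),(208,194)))
for n,a,b in(("bottle",(334,220),(240,285)),("beaker",(319,287),(340,262)),("jar",(385,322),(344,230)),("carton",(236,340),(413,290))):print(n,tri(a,b)[0])
for c,p,q in(("scene",(206,190),(214,200)),("side",(298,349),(313,332))):
    P,Q=atz(c,p,.096),atz(c,q,.096);print(c,P,Q,np.degrees(np.arctan2(*(Q-P)[1::-1])),np.linalg.norm(P-Q))
a=[]
for c,(x0,y0,x1,y1) in (("scene",(180,175,250,255)),("scene",(390,175,510,290)),("side",(270,315,340,410)),("side",(145,180,270,280))):
    im=cv2.imread(f"pics/{c}0.png")[y0:y1,x0:x1];a.append(cv2.resize(im,(400,300),interpolation=cv2.INTER_CUBIC))
cv2.imwrite("pics/m.png",np.vstack([np.hstack(a[:2]),np.hstack(a[2:])]))
print(bot.camera_model("wrist"))
```

```text
cup (array([ 0.451, -0.218,  0.047]), [np.float64(0.00029524992612085186), np.float64(0.0002952499261209531)])
hub (array([0.459, 0.222, 0.129]), [np.float64(0.0006777852760138685), np.float64(0.0006777852760138144)])
bottle [0.438 0.013 0.047]
beaker [ 0.631 -0.002  0.042]
jar [0.697 0.098 0.04 ]
carton [ 0.723 -0.113  0.015]
scene [ 0.435 -0.23   0.096] [ 0.471 -0.205  0.096] 34.77787964975572 0.043271102372266904
side [ 0.433 -0.235  0.096] [ 0.468 -0.212  0.096] 32.4867670486489 0.04214619962792738
{'K': array([[345.557,   0.   , 321.054],
       [  0.   , 345.557, 236.574],
       [  0.   ,   0.   ,   1.   ]]), 'world_from_camera': array([[ 0.325,  0.904,  0.279,  0.09 ],
       [ 0.946, -0.31 , -0.097,  0.499],
       [-0.001,  0.295, -0.955,  0.374],
       [ 0.   ,  0.   ,  0.   ,  1.   ]])}
```

View pics/m.png

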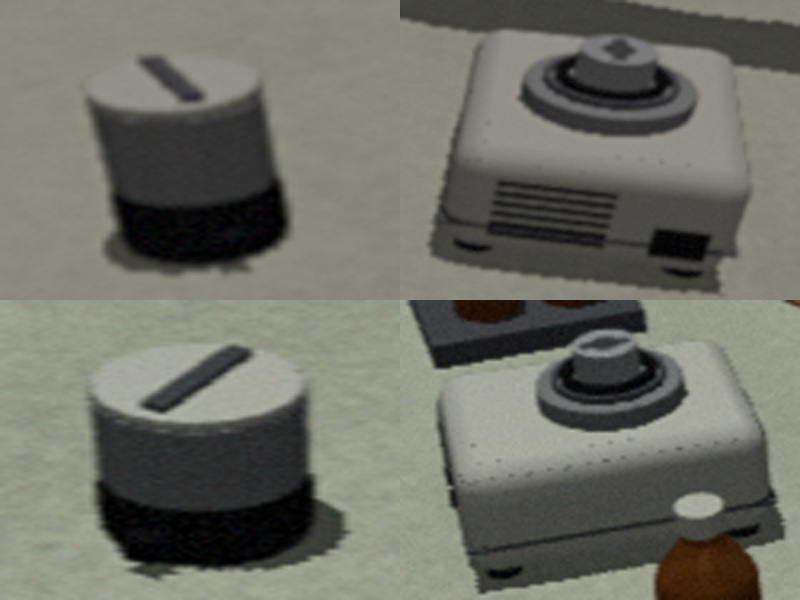

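The crops confirm the cup's rib at about 33°, with the hub keyway roughly along world x. I'll look at the hub from above on the way to the cup.

Call:
move_arm(
  motion=[
    {"x": -5, "y": -2, "z": -4, "yaw": 5},
    {"x": -10, "y": -4, "z": -7, "yaw": 12},
    {"x": -16, "y": -6.2, "z": -10, "yaw": 20},
    {"x": -22, "y": -8.5, "z": -10, "yaw": 28},
    {"x": -28, "y": -11, "z": -10, "yaw": 37},
    {"x": -33, "y": -13, "z": -10, "yaw": 37},
    {"x": -36.3, "y": -14.1, "z": -10, "yaw": 37},
    {"x": -36.3, "y": -14.1, "z": -10, "yaw": 37},
    {"x": -36.3, "y": -14.1, "z": -10, "yaw": 37},
  ],
  gripper=1,
)

```text
clock: 1.92
eef_pos: [0.4596, 0.2217, 0.3004]
tool_rot: [0.469, 0.883, -0.0, -0.0]
ft_force: [0.8, 0.2, -0.5]
grip_width: 0.0854
grasp_force: 0.0
```

Run:
```python
from h import *
o=bot.get_obs();print(o["clock"],o["eef_pos"],o["tool_rot"])
im=bot.camera("wrist");cv2.imwrite("pics/w1.png",im)
print(proj("wrist",(.459,.222,.126)))
for n in("run_ring","mill"):
    for r in bot.cut_out("wrist",n)[:2]:print(n,r["score"],r["centre"])
```

```text
1.925 [0.45960875 0.22169417 0.30038064] [ 4.69262024e-01  8.83058901e-01 -1.02370134e-04 -3.45981016e-04]
[320.79965881 208.15721854]
run_ring 0.77 [184.6, 310.5]
mill 0.91 [185.9, 315.4]
```

View pics/w1.png

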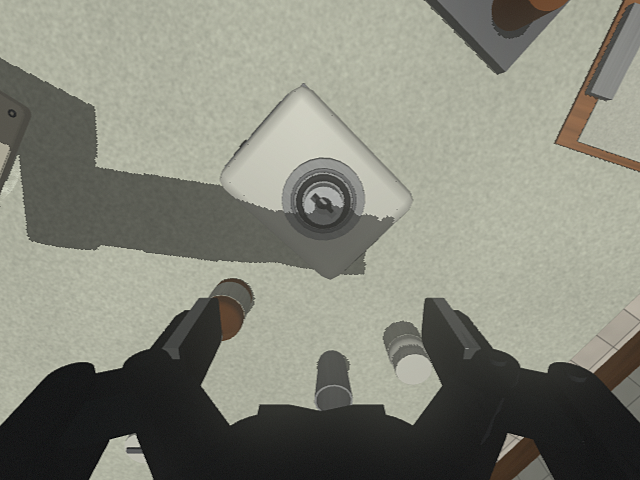

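The wrist view shows the mill rotated in the image, with the hub top near (324,202) and its keyway slanting. I'll enlarge it to measure.

Run:
```python
from h import *
np.set_printoptions(precision=4,suppress=True)
im=cv2.imread("pics/w1.png")
cv2.imwrite("pics/w1c.png",cv2.resize(im[172:232,284:364],None,fx=10,fy=10,interpolation=cv2.INTER_CUBIC))
# edges of mill body on fixed height (approx .09)
V=[atz("wrist",p,.085) for p in((303,84),(411,200),(330,277),(221,180))]
for i in range(4):
    d=V[(i+1)%4]-V[i];print(np.degrees(np.arctan2(d[1],d[0])),np.linalg.norm(d))
print(atz("wrist",(324,202),.126))
```

```text
-10.98662243612247 0.17219200806086693
-99.6980746773264 0.13250988756315918
170.33970691120757 0.17091137456607639
80.82121442620202 0.13650036371261676
[0.458  0.2295 0.126 ]
```

View pics/w1c.png

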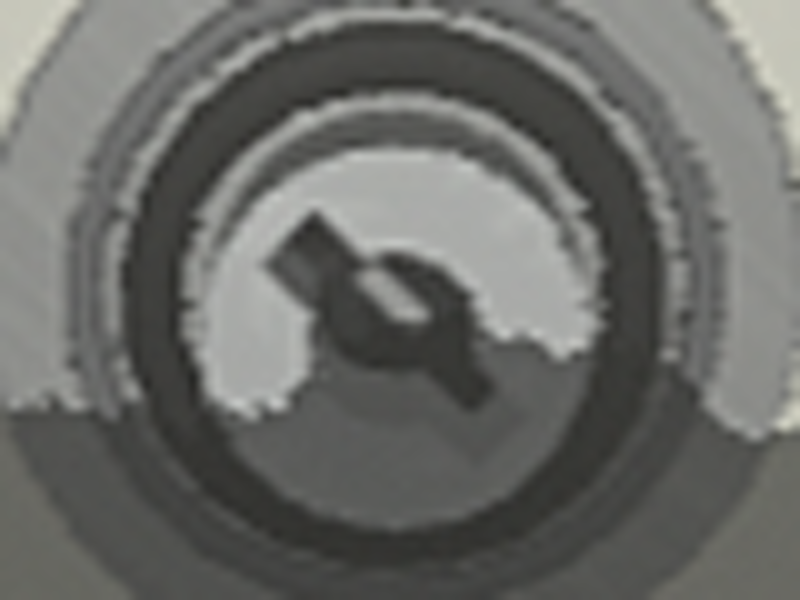

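The hub's top circle centres at crop (402,337), which is pixel (323.7,205.2). The keyway runs from crop (291,237) to (513,437).

Run:
```python
from h import *
np.set_printoptions(precision=4,suppress=True)
f=lambda u,v:atz("wrist",(284+u/10-.45,172+v/10-.45),.126)
c=f(402,337);a=f(291,237);b=f(513,437);print(c,(a+b)/2,np.degrees(np.arctan2(*(b-a)[1::-1])),np.linalg.norm(b-a))
for u,v in((402,147),(402,527),(203,337),(602,337)):print(np.linalg.norm(f(u,v)-c))
q=bot.get_obs();x,y=q["tool_rot"][:2];ex=np.array([x*x-y*y,2*x*y]);ey=np.array([2*x*y,y*y-x*x]);print(ex,ey)
d=np.array([.451,-.218])-q["eef_pos"][:2];print(d@ex*100,d@ey*100,np.degrees(np.arctan2(ey[1],ey[0])))
```

```text
[0.4597 0.2266 0.126 ] [0.4598 0.2266 0.126 ] -8.321281651174674 0.030971910509430475
0.019544353282292943
0.02020264960216092
0.020436827400896113
0.020537154539344685
[-0.5614  0.8275] [0.8275 0.5614]
-35.99795539222125 -25.40368146480578 34.155025009308396
```

Call:
move_arm(
  motion=[
    {"x": -4, "y": -3},
    {"x": -8, "y": -6},
    {"x": -13, "y": -9},
    {"x": -18, "y": -12.5},
    {"x": -23, "y": -16},
    {"x": -28, "y": -19.5},
    {"x": -32, "y": -22.5},
    {"x": -35, "y": -24.6},
    {"x": -36, "y": -25.4},
    {"x": -36, "y": -25.4, "z": 2},
    {"x": -36, "y": -25.4, "z": 4},
    {"x": -36, "y": -25.4, "z": 4},
    {"x": -36, "y": -25.4, "z": 4},
  ],
)

```text
invalid input at $.motion[0]: expected keys x, y, z, yaw
```

Run:
```python
from h import *
o=bot.get_obs();print(o["clock"],o["eef_pos"],o["tool_rot"])
im=bot.camera("wrist");cv2.imwrite("pics/w2.png",im)
p=proj("wrist",(.451,-.218,.092));print(p)
for r in bot.cut_out("wrist","cup_mid")[:2]:
    ys,xs=np.nonzero(r["mask"]);print(r["score"],r["centre"],xs.min(),xs.max(),ys.min(),ys.max())
x0,y0=int(p[0])-60,int(p[1])-45;print(x0,y0)
cv2.imwrite("pics/w2c.png",cv2.resize(im[y0:y0+90,x0:x0+120],None,fx=6.6667,fy=6.6667,interpolation=cv2.INTER_CUBIC))
```

```text
2.075 [0.45911618 0.22251574 0.30072068] [ 4.68276636e-01  8.83581902e-01  1.22682512e-04 -4.13412539e-06]
[143.69840269 449.12024458]
0.91 [444.2, 135.6] 124 145 434 462
83 404
```

View pics/w2c.png

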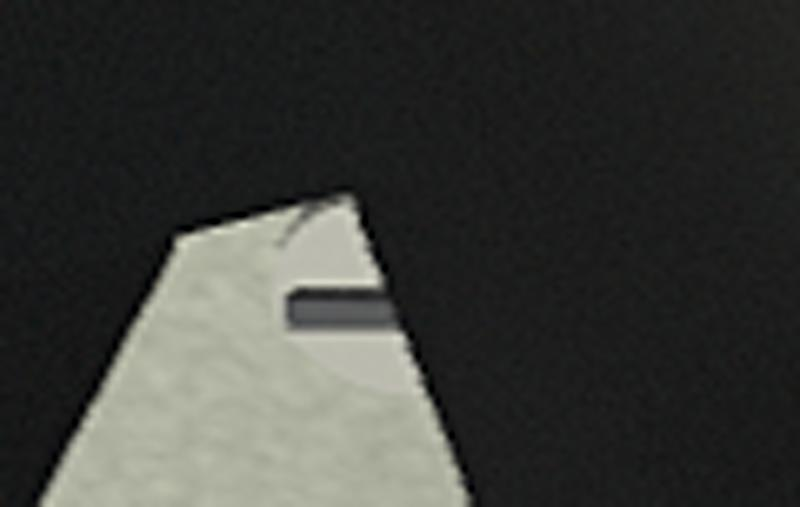

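The move was refused because every row needs all four keys, so that picture only shows a sliver of the cup behind the finger. I'll repeat the move with full rows.

Call:
move_arm(
  motion=[
    {"x": -4, "y": -3, "z": 0, "yaw": 0},
    {"x": -8, "y": -6, "z": 0, "yaw": 0},
    {"x": -13, "y": -9, "z": 0, "yaw": 0},
    {"x": -18, "y": -12.5, "z": 0, "yaw": 0},
    {"x": -23, "y": -16, "z": 0, "yaw": 0},
    {"x": -28, "y": -19.5, "z": 0, "yaw": 0},
    {"x": -32, "y": -22.5, "z": 0, "yaw": 0},
    {"x": -35, "y": -24.6, "z": 0, "yaw": 0},
    {"x": -36, "y": -25.4, "z": 0, "yaw": 0},
    {"x": -36, "y": -25.4, "z": 2, "yaw": 0},
    {"x": -36, "y": -25.4, "z": 4, "yaw": 0},
    {"x": -36, "y": -25.4, "z": 4, "yaw": 0},
    {"x": -36, "y": -25.4, "z": 4, "yaw": 0},
  ],
)

```text
clock: 3.8
eef_pos: [0.4515, -0.2182, 0.2614]
tool_rot: [0.468, 0.883, 0.0, 0.001]
ft_force: [-0.1, -0.6, -0.5]
grip_width: 0.0855
grasp_force: 0.0
```

Run:
```python
from h import *
o=bot.get_obs();print(o["clock"],o["eef_pos"],o["tool_rot"])
im=bot.camera("wrist");cv2.imwrite("pics/w2.png",im)
p=proj("wrist",(.451,-.218,.092));print(p)
for r in bot.cut_out("wrist","cup_mid")[:2]:
    ys,xs=np.nonzero(r["mask"]);print(r["score"],r["centre"],xs.min(),xs.max(),ys.min(),ys.max())
x0,y0=int(p[0])-60,int(p[1])-45;print(x0,y0)
cv2.imwrite("pics/w2c.png",cv2.resize(im[y0:y0+90,x0:x0+120],None,fx=6.6667,fy=6.6667,interpolation=cv2.INTER_CUBIC))
```

```text
3.8 [ 0.45149991 -0.2181529   0.26143042] [4.68490234e-01 8.83468505e-01 1.14359776e-04 5.37296240e-04]
[320.57248933 208.26349246]
0.91 [198.1, 321.9] 290 350 169 233
260 163
```

View pics/w2c.png

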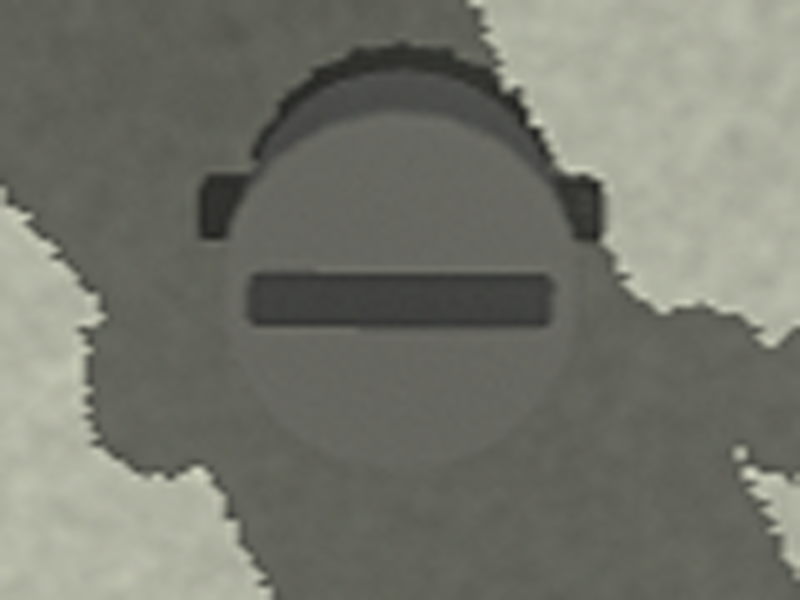

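The rib is level in the crop, centred at (402,296), so the tool's y axis already lies along the keys. A correction of about 0.2 cm in x and -0.1 cm in y centres it. Next I descend and grip.

Call:
move_arm(
  motion=[
    {"x": 0.1, "y": -0.05, "z": 3, "yaw": 0},
    {"x": 0.2, "y": -0.1, "z": 7, "yaw": 0},
    {"x": 0.2, "y": -0.1, "z": 11, "yaw": 0},
    {"x": 0.2, "y": -0.1, "z": 15, "yaw": 0},
    {"x": 0.2, "y": -0.1, "z": 18.5, "yaw": 0},
    {"x": 0.2, "y": -0.1, "z": 20.8, "yaw": 0},
    {"x": 0.2, "y": -0.1, "z": 21.9, "yaw": 0},
    {"x": 0.2, "y": -0.1, "z": 21.9, "yaw": 0},
    {"x": 0.2, "y": -0.1, "z": 21.9, "yaw": 0},
  ],
)

```text
clock: 5.03
eef_pos: [0.4502, -0.2183, 0.0428]
tool_rot: [0.469, 0.883, 0.0, 0.001]
ft_force: [-0.1, -0.8, -0.2]
grip_width: 0.0851
grasp_force: 0.0
```

Call:
move_arm(
  motion=[
    {"x": 0, "y": 0, "z": 0, "yaw": 0},
    {"x": 0, "y": 0, "z": 0, "yaw": 0},
    {"x": 0, "y": 0, "z": 0, "yaw": 0},
    {"x": 0, "y": 0, "z": 0, "yaw": 0},
    {"x": 0, "y": 0, "z": 0, "yaw": 0},
    {"x": 0, "y": 0, "z": 0, "yaw": 0},
    {"x": 0, "y": 0, "z": 0, "yaw": 0},
    {"x": 0, "y": 0, "z": 0, "yaw": 0},
  ],
  gripper=-1,
)

```text
clock: 6.02
eef_pos: [0.4498, -0.2181, 0.0429]
tool_rot: [0.469, 0.883, 0.0, 0.001]
ft_force: [-0.4, 1.3, 6.2]
grip_width: 0.054
grasp_force: 62.7
```

Call:
move_arm(
  motion=[
    {"x": 0, "y": 0, "z": -1, "yaw": 0},
    {"x": 0, "y": 0, "z": -3, "yaw": 0},
    {"x": 0, "y": 0, "z": -6, "yaw": 0},
    {"x": 0, "y": 0, "z": -10, "yaw": 0},
    {"x": 0, "y": 0, "z": -14, "yaw": 0},
    {"x": 0, "y": 0, "z": -18, "yaw": 0},
    {"x": 0, "y": 0, "z": -21, "yaw": 0},
    {"x": 0, "y": 0, "z": -22, "yaw": 0},
    {"x": 0, "y": 0, "z": -22, "yaw": 0},
  ],
)

```text
clock: 7.15
eef_pos: [0.449, -0.2177, 0.2613]
tool_rot: [0.469, 0.883, -0.0, 0.0]
ft_force: [-0.1, -0.0, -3.8]
grip_width: 0.0538
grasp_force: 63.8
```

Run:
```python
from h import *
o=bot.get_obs();print(o["clock"],o["eef_pos"],o["tool_rot"],o["ft_force"],o["grip_width"],o["grasp_force"])
im=bot.camera("wrist");cv2.imwrite("pics/w3.png",im)
for dz in (.042,.05,.054):print(dz,proj("wrist",o["eef_pos"]+[0,0,dz]))
for r in bot.cut_out("wrist","cup_mid")[:2]:
    ys,xs=np.nonzero(r["mask"]);print(r["score"],r["centre"],xs.min(),xs.max(),ys.min(),ys.max())
p=proj("wrist",o["eef_pos"]+[0,0,.05])
x0,y0=int(p[0])-120,max(0,int(p[1])-90);print(x0,y0)
cv2.imwrite("pics/w3c.png",cv2.resize(im[y0:y0+180,x0:x0+240],(800,600),interpolation=cv2.INTER_CUBIC))
```

```text
7.15 [ 0.4489904  -0.21774842  0.26134305] [ 4.69107981e-01  8.83140817e-01 -1.71109513e-05  3.36898497e-06] [-0.08418874 -0.02232027 -3.82685713] 0.053837153206113014 63.772727251052856
0.042 [320.9972303  319.55159556]
0.05 [320.95146354 329.87535363]
0.054 [320.92665687 335.47107474]
0.85 [297.3, 320.4] 256 387 211 379
201 241
```

View pics/w3c.png

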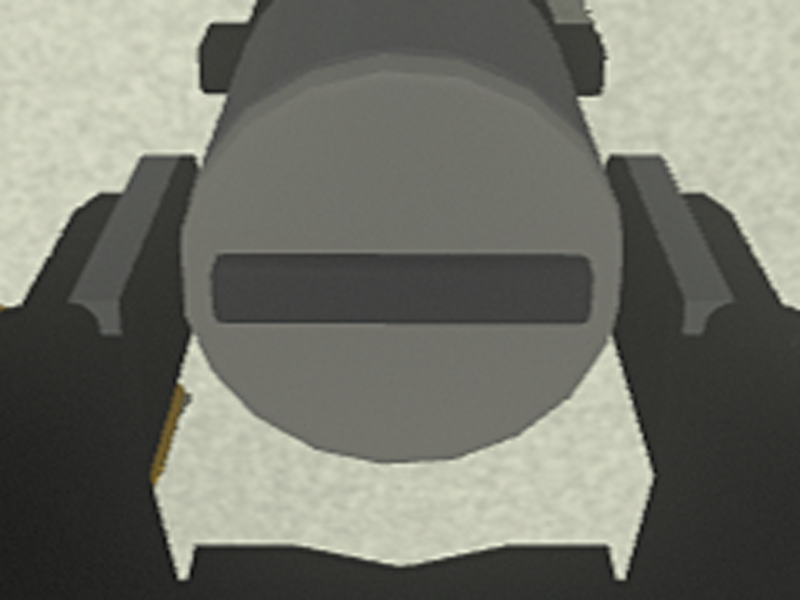

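The cup is held well, with the rib level at crop (402,288) and the lugs at y≈58. I'll fit its offset, height and pitch in the tool frame.

Run:
```python
from h import *
from scipy.optimize import least_squares
np.set_printoptions(precision=4,suppress=True)
pix=lambda u,v:np.array([201+u/3.3333-.35,241+v/3.3333-.35])
o=bot.get_obs();qx,qy=o["tool_rot"][:2];n=np.hypot(qx,qy);qx/=n;qy/=n
ex=np.array([qx*qx-qy*qy,2*qx*qy,0]);ey=np.array([2*qx*qy,qy*qy-qx*qx,0]);up=np.array([0,0,1.])
# points in cup coords (x_tool, y_tool, height above foot), camera on +x tool side
obs=[((.004,.0,.096),None,255),((-.004,0,.096),None,323),((0,-.023,.096),212,None),((0,.023,.096),593,None),
((.028,0,.092),None,70),((-.028,0,.092),None,463),((0,-.028,.092),183,None),((0,.028,.092),621,None),
((0,-.037,.022),199,None),((0,.037,.022),605,None),((-.005,-.036,.022),None,94),((-.005,.036,.022),None,96),((.005,.036,.022),None,22)]
def P(p,s):
    tx,ty,h,pt=s;a=np.array([p[0],p[2]-.061]);c,sn=np.cos(pt),np.sin(pt);a=np.array([c*a[0]+sn*a[1],-sn*a[0]+c*a[1]])
    return proj("wrist",o["eef_pos"]+ex*(tx+a[0])+ey*(ty+p[1])+up*(.019+h+a[1]))
def res(s):
    r=[]
    for p,u,v in obs:
        w=P(p,s);t=pix(u or 0,v or 0)
        r.append(w[0]-t[0] if u is not None else w[1]-t[1])
    return np.array(r)
for fixp in(1,0):
    f=(lambda s:res([*s,0.])) if fixp else res
    R=least_squares(f,np.zeros(3 if fixp else 4));print(R.x,R.cost);print(R.fun)
```

```text
[ 0.0007  0.0004 -0.0029] 29.355132269094156
[ 1.4695 -1.5438  0.1003 -0.4558 -2.6497 -1.1009 -1.6865  1.6963  0.418
  0.101  -0.0568 -0.5579  6.2846]
[ 0.0008  0.0004 -0.0033 -0.0214] 22.88700695151185
[ 2.5836 -0.7544  0.3422 -0.6976 -1.0022 -1.5263 -1.4198  1.4292  0.4509
  0.0674 -1.7159 -2.2186  4.7391]
```

Call:
move_arm(
  motion=[
    {"x": 1.5, "y": 1, "z": 0, "yaw": 2},
    {"x": 4, "y": 2.8, "z": 0, "yaw": 6},
    {"x": 7.5, "y": 5.3, "z": 0, "yaw": 11},
    {"x": 11.5, "y": 8.2, "z": 0, "yaw": 16},
    {"x": 15.5, "y": 11, "z": 0, "yaw": 21},
    {"x": 19.5, "y": 13.9, "z": 0, "yaw": 26},
    {"x": 23.5, "y": 16.7, "z": 0, "yaw": 31},
    {"x": 27.5, "y": 19.5, "z": 0, "yaw": 36},
    {"x": 31.5, "y": 22.4, "z": 0, "yaw": 40},
    {"x": 34.5, "y": 24.5, "z": 0, "yaw": 42},
    {"x": 36.2, "y": 25.7, "z": 0, "yaw": 43},
    {"x": 36.2, "y": 25.7, "z": 2, "yaw": 43},
    {"x": 36.2, "y": 25.7, "z": 4, "yaw": 43},
    {"x": 36.2, "y": 25.7, "z": 6, "yaw": 43},
    {"x": 36.2, "y": 25.7, "z": 7, "yaw": 43},
    {"x": 36.2, "y": 25.7, "z": 7, "yaw": 43},
    {"x": 36.2, "y": 25.7, "z": 7, "yaw": 43},
  ],
)

```text
clock: 9.38
eef_pos: [0.4597, 0.2262, 0.192]
tool_rot: [0.76, 0.65, 0.0, 0.0]
ft_force: [0.3, -0.7, -3.4]
grip_width: 0.054
grasp_force: 63.9
```

Run:
```python
from h import *
np.set_printoptions(precision=4,suppress=True)
o=bot.get_obs();print(o["clock"],o["eef_pos"],o["tool_rot"],o["ft_force"])
qx,qy=o["tool_rot"][:2];print(np.degrees(np.arctan2(qy*qy-qx*qx,2*qx*qy)))
a=[]
for c in("scene","side"):
    im=bot.camera(c);cv2.imwrite(f"pics/{c}4.png",im)
    p=proj(c,(.4597,.2266,.14));x0,y0=int(p[0])-40,int(p[1])-50;print(c,x0,y0,p)
    a.append(cv2.resize(im[y0:y0+100,x0:x0+80],(400,500),interpolation=cv2.INTER_CUBIC))
cv2.imwrite("pics/m4.png",np.hstack(a))
```

```text
9.375 [0.4597 0.2262 0.192 ] [0.7602 0.6497 0.0004 0.0001] [ 0.3241 -0.7103 -3.3759]
-8.956348634488744
scene 418 136 [458.9386 186.0474]
side 166 137 [206.9268 187.4724]
```

View pics/m4.png

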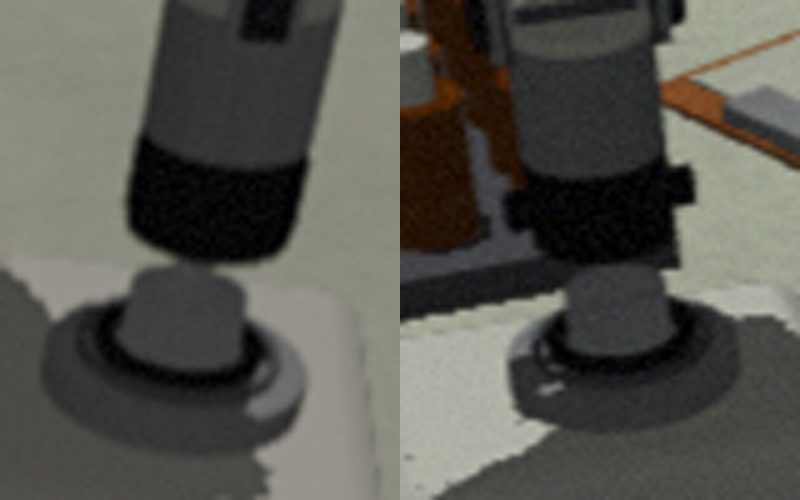

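Both views show the cup poised over the hub with its lugs along the keyway. I'll compare the measured silhouette centres with the projected axis.

Run:
```python
from h import *
np.set_printoptions(precision=2,suppress=True)
for c,x0,y0 in(("scene",418,136),("side",166,137)):
    for z in(.113,.126,.147,.165,.184,.2,.22):
        p=proj(c,(.4597,.2266,z));print(c,z,(p-[x0,y0]+.4)*5,end=' ')
    print(); q=proj(c,(.4597,.2266,.15));print("5x px/m in x:",5*(proj(c,(.4697,.2266,.15))-q)*100,"y:",5*(proj(c,(.4597,.2366,.15))-q)*100)
    g=cv2.cvtColor(cv2.imread(f"pics/{c}4.png"),cv2.COLOR_BGR2GRAY)[y0:y0+100,x0:x0+80].astype(float)
    for r in (24,28,36,40,60,64):
        row=g[r-1:r+2].mean(0);d=np.abs(np.diff(row));k=np.argsort(d)[-6:];print(r*5,sorted([(int(5*(i+1)),int(d[i])) for i in k]))
```

```text
scene 0.113 [192.42 320.33] scene 0.126 [199.22 287.88] scene 0.147 [210.49 234.14] scene 0.165 [220.43 186.74] scene 0.184 [231.21 135.3 ] scene 0.2 [240.54  90.81] scene 0.22 [252.52  33.65] 
5x px/m in x: [ 539.   1351.28] y: [2938.49  128.96]
120 [(135, 9), (140, 43), (145, 35), (310, 13), (315, 39), (320, 33)]
140 [(130, 21), (135, 49), (140, 48), (155, 13), (310, 42), (315, 30)]
180 [(125, 47), (130, 56), (135, 28), (300, 40), (305, 58), (310, 30)]
200 [(120, 20), (125, 54), (130, 46), (295, 35), (300, 59), (305, 33)]
300 [(40, 14), (45, 29), (85, 14), (110, 20), (245, 42), (250, 29)]
320 [(100, 14), (120, 19), (125, 18), (250, 22), (255, 23), (260, 15)]
side 0.113 [214.31 314.95] side 0.126 [210.64 285.95] side 0.147 [204.62 238.42] side 0.165 [199.37 196.99] side 0.184 [193.74 152.54] side 0.2 [188.92 114.53] side 0.22 [182.81  66.25] 
5x px/m in x: [2432.19 -572.58] y: [ -825.84 -1002.18]
120 [(260, 41), (265, 58), (270, 20), (280, 18), (285, 14), (295, 20)]
140 [(65, 19), (85, 20), (90, 19), (265, 81), (270, 32), (335, 19)]
180 [(70, 20), (75, 18), (115, 15), (290, 37), (295, 82), (300, 31)]
200 [(80, 20), (100, 24), (105, 27), (275, 19), (295, 60), (300, 19)]
300 [(105, 25), (135, 18), (160, 31), (165, 41), (170, 26), (285, 21)]
320 [(140, 25), (145, 27), (150, 23), (155, 26), (165, 26), (385, 34)]
```

Run:
```python
from h import *
for c,x0,y0,a,b in(("scene",418,136,18,56),("side",166,137,28,60)):
    g=cv2.cvtColor(cv2.imread(f"pics/{c}4.png"),cv2.COLOR_BGR2GRAY)[y0:y0+100,x0:x0+80]
    print(c,"cols",a)
    for r in(56,57,58,59,60,61,62,63,64,66,68):print(r,*g[r,a:b])
    print("cup")
    for r in(36,40):print(r,*g[r,18:66])
    for r in(24,26,28):print(r,*g[r,18:66])
```

```text
scene cols 18
56 148 147 147 148 148 149 149 138 95 61 58 58 58 59 63 62 63 64 64 63 63 63 62 60 60 55 57 63 80 104 122 136 142 140 142 141 142 141
57 149 148 147 148 147 149 146 130 84 61 59 61 61 61 62 62 66 65 64 65 61 60 61 62 61 62 58 58 60 71 102 133 147 148 147 146 142 142
58 147 149 148 143 137 136 130 111 77 63 61 60 59 61 62 62 61 63 60 65 63 62 63 63 62 62 61 58 57 58 79 121 145 148 147 146 145 146
59 138 139 137 123 104 99 85 70 62 63 61 63 60 61 60 62 63 63 64 64 63 61 62 62 59 58 59 60 61 60 70 113 142 148 148 147 147 148
60 110 106 99 80 58 54 44 48 57 63 62 60 59 62 60 60 63 63 63 62 60 61 60 60 62 61 60 59 61 59 72 112 143 148 148 147 147 147
61 58 56 46 37 18 19 21 50 62 63 63 60 63 60 60 62 61 63 64 64 61 60 61 63 61 59 60 62 60 59 74 117 144 148 146 147 146 147
62 34 25 21 9 8 4 24 56 61 61 62 62 63 61 64 62 64 63 62 60 61 60 59 62 65 59 60 62 61 57 75 117 141 147 147 147 147 147
63 29 23 14 2 0 12 33 57 63 63 61 62 63 64 63 65 60 63 64 64 64 64 63 61 63 62 61 61 63 60 68 95 123 136 144 147 149 147
64 29 22 3 3 13 22 42 60 62 62 64 64 63 64 63 63 64 65 64 63 64 63
[... 2199 characters left out ...]
 0 6 5 7 5 16 8 16 3 16 14 12 3 7 3 2 13 5 0 2 9 13 0 10 9 16 6 6 7 3 9 38 124 161 160 158 160 159 157
40 71 70 37 10 3 3 3 7 4 4 9 0 10 5 14 3 5 3 7 9 1 0 10 6 1 6 1 9 14 4 2 10 6 4 10 3 16 16 20 32 56 126 158 157 162 160 163 164
24 24 19 23 24 28 42 44 45 48 41 50 46 50 49 47 46 46 45 43 45 42 48 51 46 42 46 43 50 48 46 44 43 47 43 82 141 165 159 156 153 138 92 56 46 60 70 59 48
26 25 17 23 27 26 36 44 47 50 50 46 46 45 45 47 50 48 47 48 49 50 49 42 46 51 44 48 49 44 50 41 48 43 38 65 136 163 162 157 162 161 162 159 151 134 98 60 45
28 27 23 26 28 18 34 36 44 48 43 47 46 53 50 52 52 44 50 48 47 42 44 45 52 45 45 50 46 46 43 40 44 48 43 45 126 161 164 163 162 161 161 159 158 157 158 156 155
```

Measured in the same pictures, the hub lies about (+1.0, -1.8) mm from the cup axis. I'll shift most of that and lower gently.

Call:
move_arm(
  motion=[
    {"x": -0.14, "y": 0.1, "z": 0.5, "yaw": 0},
    {"x": -0.14, "y": 0.1, "z": 1.2, "yaw": 0},
    {"x": -0.14, "y": 0.1, "z": 1.8, "yaw": 0},
    {"x": -0.14, "y": 0.1, "z": 2.1, "yaw": 0},
    {"x": -0.14, "y": 0.1, "z": 2.3, "yaw": 0},
    {"x": -0.14, "y": 0.1, "z": 2.5, "yaw": 0},
    {"x": -0.14, "y": 0.1, "z": 2.7, "yaw": 0},
    {"x": -0.14, "y": 0.1, "z": 2.8, "yaw": 0},
    {"x": -0.14, "y": 0.1, "z": 2.8, "yaw": 0},
  ],
)

```text
clock: 10.6
eef_pos: [0.4601, 0.2245, 0.1635]
tool_rot: [0.76, 0.65, -0.0, -0.0]
ft_force: [0.2, -0.6, -2.8]
grip_width: 0.0537
grasp_force: 63.9
```

Call:
move_arm(
  motion=[
    {"x": 0, "y": 0, "z": 0.1, "yaw": 0},
    {"x": 0, "y": 0, "z": 0.2, "yaw": 0},
    {"x": 0, "y": 0, "z": 0.3, "yaw": 0},
    {"x": 0, "y": 0, "z": 0.4, "yaw": 0},
    {"x": 0, "y": 0, "z": 0.4, "yaw": 0},
  ],
)

```text
clock: 11.22
eef_pos: [0.46, 0.2245, 0.1594]
tool_rot: [0.76, 0.65, -0.0, -0.0]
ft_force: [0.3, -0.0, -2.4]
grip_width: 0.0536
grasp_force: 63.9
```

Call:
move_arm(
  motion=[
    {"x": 0, "y": 0, "z": 0.1, "yaw": 0},
    {"x": 0, "y": 0, "z": 0.2, "yaw": 0},
    {"x": 0, "y": 0, "z": 0.3, "yaw": 0},
    {"x": 0, "y": 0, "z": 0.4, "yaw": 0},
    {"x": 0, "y": 0, "z": 0.5, "yaw": 0},
    {"x": 0, "y": 0, "z": 0.5, "yaw": 0},
  ],
)

```text
clock: 11.98
eef_pos: [0.4601, 0.2245, 0.1544]
tool_rot: [0.76, 0.65, -0.0, 0.0]
ft_force: [-0.6, -0.1, -2.7]
grip_width: 0.0537
grasp_force: 63.9
```

Call:
move_arm(
  motion=[
    {"x": 0, "y": 0, "z": 0.1, "yaw": 0},
    {"x": 0, "y": 0, "z": 0.2, "yaw": 0},
    {"x": 0, "y": 0, "z": 0.2, "yaw": 0},
    {"x": 0, "y": 0, "z": 0.3, "yaw": 0},
    {"x": 0, "y": 0, "z": 0.4, "yaw": 0},
    {"x": 0, "y": 0, "z": 0.4, "yaw": 0},
    {"x": 0, "y": 0, "z": 0.4, "yaw": 0},
  ],
)

```text
clock: 12.85
eef_pos: [0.4602, 0.2247, 0.1509]
tool_rot: [0.76, 0.65, 0.0, 0.0]
ft_force: [-0.5, 0.5, 1.6]
grip_width: 0.0541
grasp_force: 64.2
```

Call:
move_arm(
  motion=[
    {"x": 0, "y": 0, "z": 0.1, "yaw": 0},
    {"x": 0, "y": 0, "z": 0.2, "yaw": 0},
    {"x": 0, "y": 0, "z": 0.3, "yaw": 0},
    {"x": 0, "y": 0, "z": 0.4, "yaw": 0},
    {"x": 0, "y": 0, "z": 0.4, "yaw": 0},
    {"x": 0, "y": 0, "z": 0.4, "yaw": 0},
  ],
)

```text
clock: 13.6
eef_pos: [0.4603, 0.2248, 0.1472]
tool_rot: [0.76, 0.65, 0.001, -0.0]
ft_force: [-2.0, -1.0, 6.6]
grip_width: 0.054
grasp_force: 64.8
```

Call:
move_arm(
  motion=[
    {"x": 0, "y": 0, "z": 0.1, "yaw": 0},
    {"x": 0, "y": 0, "z": 0.2, "yaw": 0},
    {"x": 0, "y": 0, "z": 0.3, "yaw": 0},
    {"x": 0, "y": 0, "z": 0.3, "yaw": 0},
    {"x": 0, "y": 0, "z": 0.3, "yaw": 0},
  ],
)

```text
clock: 14.22
eef_pos: [0.4603, 0.2249, 0.1449]
tool_rot: [0.76, 0.65, 0.001, -0.0]
ft_force: [-2.8, -0.9, 9.5]
grip_width: 0.0537
grasp_force: 65.2
```

Call:
move_arm(
  motion=[
    {"x": 0, "y": 0, "z": 0.1, "yaw": 0},
    {"x": 0, "y": 0, "z": 0.2, "yaw": 0},
    {"x": 0, "y": 0, "z": 0.2, "yaw": 0},
    {"x": 0, "y": 0, "z": 0.2, "yaw": 0},
  ],
)

```text
clock: 14.72
eef_pos: [0.4604, 0.2252, 0.1448]
tool_rot: [0.76, 0.65, 0.002, -0.0]
ft_force: [-6.8, -1.5, 19.6]
grip_width: 0.0536
grasp_force: 66.2
```

The force jumped to about 22 N with no further travel, so the cup is on the stop. One last look to confirm.

Run:
```python
from h import *
o=bot.get_obs();print(o["clock"],o["eef_pos"],o["ft_force"],o["joint_vel"].round(3))
a=[]
for c in("scene","side"):
    im=bot.camera(c);p=proj(c,(.460,.225,.14));x0,y0=int(p[0])-40,int(p[1])-50
    print(c,[((proj(c,(.460,.225,z))-[x0,y0]+.4)*5).round() for z in(.102,.139,.187,.194)])
    a.append(cv2.resize(im[y0:y0+100,x0:x0+80],(400,500),interpolation=cv2.INTER_CUBIC))
cv2.imwrite("pics/m5.png",np.hstack(a))
```

```text
14.725 [0.46043678 0.22519609 0.14477709] [-6.79418511 -1.47919057 19.5651345 ] [-0.     0.    -0.002  0.001 -0.     0.   ]
scene [array([182., 348.]), array([202., 255.]), array([228., 127.]), array([232., 108.])]
side [array([214., 341.]), array([204., 258.]), array([190., 147.]), array([188., 130.])]
```

View pics/m5.png

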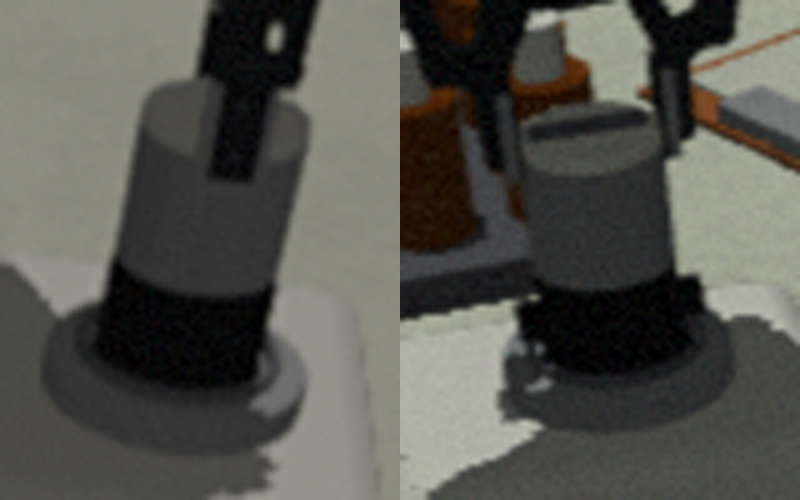

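The cup sits upright with its skirt down over the hub and its lugs along the keyways. I'm handing it in.

```bash
python3 -c "
from workcell import bot
print(bot.job_done())"
```

```text
the job is handed in; nothing more can be done
None
```

I handed the job in at about 15 s with the cup still gripped and pressed down on the hub at about 22 N: the ring appears to be on its stop and the keys in the keyways, but the hand-in returned no verdict.

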